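Centre the wobbly spice box on its marble stand

TASK

The red spice box with the yellow twist cap stands off-centre on its small white marble stand. With the fingertips, tap it lightly along until it stands upright in the middle of the stand, inside the black ring all round, then take the hand away. Do not pinch, lift, tip or hit it hard, do not shift the stand, and leave everything else on the ledge as it is.

Things in the scene. Friction and masses are not known exactly. Their poses are not given: they have to be found in the camera images.
- spice_box: Red round plastic box, yellow twist cap, 60 to 130 g, 57 mm tall: foot 30 mm across, 5 mm high; body 38 mm across from 8 to 38 mm up; ribbed cap 36 mm across. Narrow-footed and wobbly: slides if pushed low (under 15 mm up), tips if pushed high. Origin: centre of underside, z up. Starts upright, 15 to 24 mm off the middle of the marble stand in any direction.
- stand: Small round white marble stand, loose, about 0.6 kg, 40 mm high, flat top 84 mm across with a black ring (49 to 54 mm across, flat, only a marking) round its middle. Origin at the centre of its underside, z up. It and the dark wooden stand may be in either place (left or right).
- stand_top (a point): Centre of the marble stand's flat top, 40 mm above the ledge.
- glass_jar: Small glass jar with a steel cap, 44 mm across, 60 mm tall, standing centred on the dark wooden stand. To be left alone. Origin at the centre of its underside.
- wood_stand: Dark wooden stand of the same shape as the marble one (84 mm across, 40 mm high), at least 200 mm from it centre to centre. To be left alone. Origin at the centre of its underside.
- canister: Aluminium tea canister, 83 mm across, 136 mm tall with its knob, standing at the left. To be left alone. Origin at the centre of its underside.
- pestle: Wooden pestle, 46 mm across, 136 mm tall, standing on its broad end at the left. To be left alone. Origin at the centre of its underside.
- mug: Blue mug, 80 mm across without its handle, 90 mm tall, standing at the right. To be left alone. Origin at the centre of its underside.
- bowl: White bowl, 90 mm across, 35 mm high, at the back of the ledge. To be left alone. Origin at the centre of its underside.
- spoon: Spoon lying flat on the ledge across the robot's front, nearer to the robot than the stands. To be left alone. Origin at its middle, on the ledge; x along it.
There are look-alikes about, which are no part of the job. What is meant by the spice_box is not blue, green or pink, and is the larger of those in its own colour.

How it is judged:
On the way:
1. the spice box has been brought to within 6 mm of the middle of the stand (horizontal distance between spice_box and stand_top below 0.006 m), for 0.1 s.
At the end, for the whole second after the job is handed in: The spice box stands upright (within 0.05 rad) and still on the marble stand's top, its centre within 6 mm of the stand's; the marble stand is within 8 mm, and every other thing within 10 mm, of where it was (horizontal distance between spice_box and stand_top below 0.006 m and z of spice_box in the frame of stand_top between -0.003 and 0.003 m and angle between spice_box's own z axis and vertical below 0.05 rad and linear speed of spice_box below 0.01 m/s and angular speed of spice_box below 0.2 rad/s and angle between stand's own z axis and vertical below 0.03 rad and distance of stand from where it was at the start of the episode below 0.008 m and distance of each of glass_jar, wood_stand, canister, pestle, mug, bowl, spoon from where it was at the start of the episode below 0.01 m); the robot touches nothing.
It fails at once if the spice box is pinched, pressed or struck with more than 10 N (contact force between any of the fingers, the arm and spice_box above 10 N).
It fails at once if the spice box is lifted more than 8 mm off the stand (z of spice_box in the frame of stand_top above 0.008 m).
It fails at once if the spice box falls off the stand or is tipped by more than 0.35 rad (z of spice_box in the frame of stand_top below -0.01 m or angle between spice_box's own z axis and vertical above 0.35 rad).
It fails at once if the marble stand is shifted by more than 8 mm (distance of stand from where it was at the start of the episode above 0.008 m).
It fails at once if another thing (jar, wooden stand, canister, pestle, mug, bowl or spoon) is moved by more than 10 mm (distance of any of glass_jar, wood_stand, canister, pestle, mug, bowl, spoon from where it was at the start of the episode above 0.01 m).
It also fails if it takes over 48 s, if anything falls off the work surface, if the arm or the gripper's body presses on something with over 40 N, if the wrist force passes 120 N, or if a joint passes its speed limit or range.

ROBOT

A 7-joint arm with a two-finger parallel gripper is mounted at the origin on the work surface. World frame = base frame: x ahead of the robot, y to its left, z up, the work surface at z = 0. Lengths are in m, angles in rad, forces in N, time in s.
With the tool pointing down it reaches from about 0.4 to 0.925 m from the base axis. Payload 4.1 kg.
Tool frame: the origin (TCP) lies at the very end of the fingers, on their centre line; the grasp point (between the pads) lies manip.pinch_z behind it (manip.pinch_z is the distance from the TCP to the grasp point, in m); z points along the fingers, y is the direction in which the jaws open and shut (so a half turn about z gives the same grasp; the last joint's range is limited). The gripper opens to 85 mm and grips with 20 to 120 N. Pads are 22 mm wide; open, the fingers measure 114 mm over their backs; the gripper's body (76 mm by 85 mm) begins 54 mm behind the grasp point. The pads swing forward as they close: fully open they stand 13 mm farther back than shut.
Start: joints at [-1.251, 0.398, 0.045, 1.537, -0.019, 1.207, -0.051], TCP at [0.264, 0.594, 0.231] pointing down, gripper open.
Joint ranges: [-2.82, 2.82], [-0.49, 2.23], [-1.37, 1.46], [0, 2.46], [-1.36, 4.5], [0.23, 2], [-2.94, 2.94]. Speed limits (rad/s): [2.57, 2.57, 3.14, 3.14, 3.14, 3.14, 3.14].

INTERFACE

Orientations are given as a rotation vector (axis times angle).
In Python, from station import manip, capture, job gives the robot as it stands.
- The arm moves only by the tool apply_moves, never from a script. Its argument "motion" is a list of rows, each a list of 6 numbers: the shift along the tool's x, y, z in cm, then the turn, a rotation vector about the tool's x, y, z in rad. A call has 1 to 8 rows; each row shifts and turns the commanded pose from where the row before left it, along the tool's axes as they then stand; what a row does not reach is not made up. A row lasts 1/8 s, in which the tool goes at most 62.5 mm and 10.7 degrees, less where a joint would pass 70% of its speed; a pose out of reach is approached as far as the arm can. A call with a gripper value outside its range is refused whole. "claw" is the opening, from 0 (shut) to 1 (fully open), set as the call begins (left out, the last holds). The fingers move at their own pace and stop on an object; "force" is the grip in N (left out, the last holds). Time passes only in rows, so rows that do not move let the fingers close. It gives the time, the measured TCP pose, the force and the opening at its end, in the units of the state.
- manip.get_obs(): the state, without advancing time (a new reading comes with each control period).
- capture(name): name is "scene" or "top" or "wrist"; returns a dict with "pixels" (384x512x3 uint8, blue, green, red), "fx", "fy", "cx", "cy" (pixels), "k1" (the pictures are not rectified: a ray, as slopes to the right and down, at radius r is drawn at 1 + k1 r^2 times it, then the intrinsics apply), "extrinsics" (4x4, takes a point from world to camera coordinates); the wrist camera has in their place "T_tool_cam" (4x4, takes a point from camera to tool coordinates, whose origin is the TCP and whose axes are the flange's). Camera axes: x right, y up, looking along -z (the intrinsics and any distortion apply to the point x, -y, -z); pixel columns grow to the right and rows downward; lengths in m; the calibration is good to about 2 mm. A picture is of the moment at which its call begins: read the wrist's pose just before it. There is no depth.
- job.hand_in(): hands the job in, once; it reports no verdict.
The state is a dict: "t": time; "joint_pos": joint angles; "joint_vel": joint speeds; "effort": joint torques, N m; "tool_pos": TCP position; "tool_rot": TCP orientation; "ft_force": force on the tool from outside, world axes, zero at the start; "wrist_torque": the same for the moment, N m; "finger_gap": finger opening in m.
Only numpy, scipy, OpenCV 4.12 (cv2) and the standard library are available. Lean on these libraries where they do the work, as an engineer would, in place of code of your own. Each camera call takes 0.05 s, during which the arm holds its last target. There are 200 camera calls.

## Working session

There is one attempt and no reset: what is moved stays moved. The work goes in short steps, Python scripts to look and compute and a tool call to move; the robot and the scene stay as the last step left them, time stands still between calls to the robot, and variables do not carry over. Pictures are saved under pics/ and viewed, about 8 in all and at most 12, crops included, and the job is handed in when it is done.

Besides the shell and the picture viewer there is one more tool, called as a command line: name --pt "numbers of a row" for each row, then --argument value for the rest. apply_moves: Moves the arm, as the interface text tells. Its arguments: {"type":"object","properties":{"motion":{"type":"array"},"claw":{"type":"number"},"force":{"type":"number"}},"required":["motion"]}

```bash
mkdir -p pics; ls; python3 - <<'E'
from station import manip, capture, job
import cv2,numpy as np
o=manip.get_obs();print(o, manip.pinch_z)
for n in("scene","top"):
    c=capture(n);cv2.imwrite(f"pics/{n}0.png",c["pixels"])
    print(n,{k:v for k,v in c.items() if k!="pixels"})
a=cv2.imread("pics/scene0.png");b=cv2.imread("pics/top0.png")
cv2.imwrite("pics/both0.png",cv2.resize(np.vstack([a,b]),(800,1200))[:,:])
E
```

```text
pics
{'t': 0.0, 'joint_pos': array([-1.250981  ,  0.39916851,  0.04505809,  1.53788583, -0.01871315,
        1.20690045, -0.05070118]), 'joint_vel': array([-2.75465107e-03, -1.43797339e-03, -2.53925544e-06,  2.15035533e-03,
       -1.94777585e-04, -5.82276529e-04,  1.08220429e-03]), 'effort': array([-3.28123460e-04, -4.75115025e+01,  1.36439927e+00, -2.54216141e+01,
        1.17229315e-02,  9.72484646e-03,  5.77683608e-07]), 'tool_pos': array([0.26407189, 0.5932433 , 0.23027654]), 'tool_rot': array([-6.52889848e-01, -3.07271937e+00,  3.01666639e-03]), 'ft_force': array([0.30499327, 0.44260186, 0.41607416]), 'wrist_torque': array([ 4.11627768e-02, -2.65199798e-05,  3.94659545e-03]), 'finger_gap': 0.08543842467416897} 0.0187
scene {'fx': 350.68552536932515, 'fy': 350.68552536932515, 'cx': 251.75255750664584, 'cy': 189.0971203849743, 'k1': 0.02012021539469541, 'extrinsics': array([[-0.59773764,  0.801599  , -0.01219662,  0.35936695],
       [-0.52714023, -0.3815255 ,  0.75931645,  0.25547425],
       [ 0.60401399,  0.46030135,  0.65060723, -1.31233937],
       [ 0.        ,  0.        ,  0.        ,  1.        ]])}
top {'fx': 500.045771048552, 'fy': 500.045771048552, 'cx': 251.0864723376903, 'cy': 187.2038406544051, 'k1': -0.10498744948572009, 'extrinsics': array([[-0.02556709, -0.99961829, -0.01046883,  0.00195998],
       [ 0.99285875, -0.02661209,  0.11628974, -0.59186282],
       [-0.11652394, -0.00742087,  0.99316016, -1.36502338],
       [ 0.        ,  0.        ,  0.        ,  1.        ]])}
```

View pics/scene0.png

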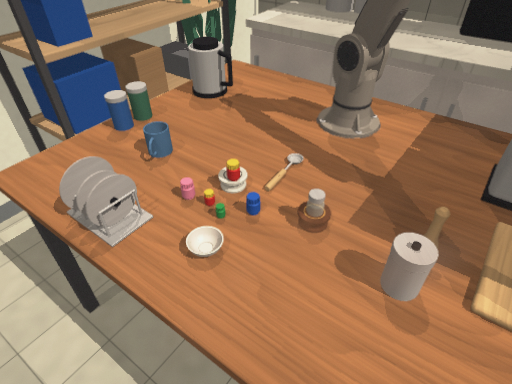

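View pics/top0.png

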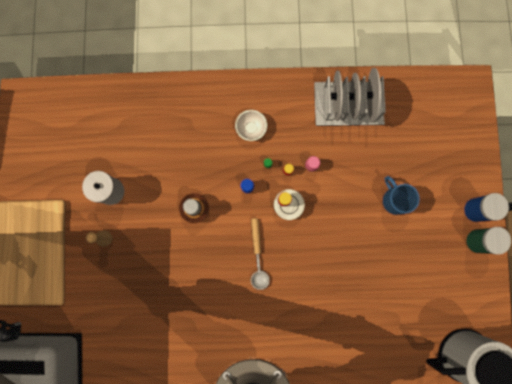

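Candidates are: a red box with yellow cap on the marble stand (scene 233,170 / top 285,198), a small red/yellow one on the ledge (scene 209,198 / top 289,169), and pink (187,188), green (220,210) and blue (253,204) ones. I choose the larger red one, which is on the marble stand.

```bash
cat > h.py <<'E'
from station import manip, capture, job
import cv2,numpy as np
from scipy.spatial.transform import Rotation as R
def tool():
    o=manip.get_obs();T=np.eye(4);T[:3,:3]=R.from_rotvec(o["tool_rot"]).as_matrix();T[:3,3]=o["tool_pos"];return T
def shot(n):
    T=tool();c=capture(n)
    c["W"]=T@c["T_tool_cam"] if n=="wrist" else np.linalg.inv(c["extrinsics"]);return c
def ray(c,u,v):
    K=np.array([[c["fx"],0,c["cx"]],[0,c["fy"],c["cy"]],[0,0,1]])
    p=cv2.undistortPoints(np.array([[[u,v]]],float),K,np.array([c["k1"],0,0,0]))[0,0]
    return c["W"][:3,3],c["W"][:3,:3]@np.array([p[0],-p[1],-1])
def at(c,u,v,z):
    o,d=ray(c,u,v);return (o+d*(z-o[2])/d[2]).round(4)
def px(c,P):
    q=np.linalg.inv(c["W"])@np.append(P,1);x,y=q[0]/-q[2],-q[1]/-q[2];s=1+c["k1"]*(x*x+y*y)
    return np.array([c["cx"]+c["fx"]*x*s,c["cy"]+c["fy"]*y*s])
E
python3 - <<'E'
from h import *
c=shot("top");im=c["pixels"]
print("cap",at(c,285,198,.097),"stand",at(c,289,205,.04),"jar",at(c,190,207,.1),"spoon",at(c,256,220,.01),at(c,261,282,.01))
print("blue",at(c,248,186,.04),"yel",at(c,289,169,.04),"pink",at(c,313,163,.04),"mug",at(c,400,198,.09))
s=shot("scene")["pixels"]
A=cv2.resize(im[150:250,220:340],None,fx=5,fy=5,interpolation=2);B=cv2.resize(s[140:230,170:290],None,fx=5,fy=5,interpolation=2)
A=cv2.resize(A,(400,330));B=cv2.resize(B,(400,330));cv2.imwrite("pics/c1.png",np.hstack([A,B]))
w=shot("wrist");print(w["T_tool_cam"],w["fx"],w["cx"],w["cy"],w["k1"]);print(tool().round(3))
E
```

```text
cap [ 0.553  -0.1036  0.097 ] stand [ 0.5385 -0.1175  0.04  ] jar [0.5353 0.1499 0.1   ] spoon [ 0.5009 -0.0249  0.01  ] [ 0.327  -0.0342  0.01  ]
blue [ 0.5947 -0.0051  0.04  ] yel [ 0.6395 -0.121   0.04  ] pink [ 0.6548 -0.189   0.04  ] mug [ 0.5451 -0.4148  0.09  ]
[[ 9.01699002e-04  9.46184820e-01  3.23625513e-01  8.21035366e-02]
 [ 9.99999578e-01 -7.97050610e-04 -4.55901736e-04  5.27139321e-04]
 [-1.73421390e-04  3.23625787e-01 -9.46185140e-01 -1.41802700e-01]
 [ 0.00000000e+00  0.00000000e+00  0.00000000e+00  1.00000000e+00]] 336.72610756933585 249.2390671478613 190.61985958062797 -0.10186311350055655
[[-0.914  0.407 -0.     0.264]
 [ 0.407  0.914 -0.001  0.594]
 [-0.    -0.001 -1.     0.231]
 [ 0.     0.     0.     1.   ]]
```

View pics/c1.png

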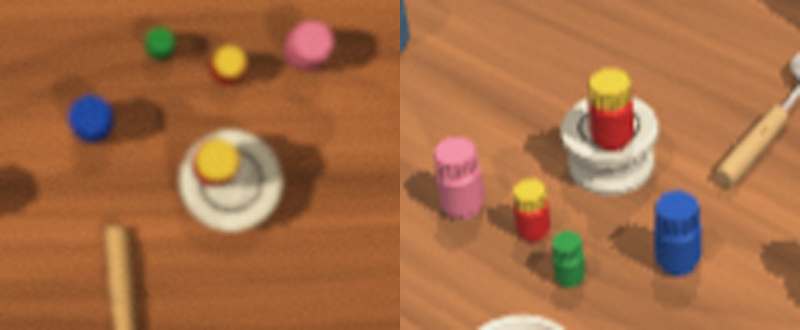

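The close crop confirms it. The larger red box with the yellow cap is on the marble stand, displaced toward +x,+y (about +14, +14 mm). The other red one is smaller and sits on the ledge. I'm moving over with the fingers shut.

apply_moves --pt "-3.6 -2.9 0 0 0 0" --pt "-3.6 -2.9 0 0 0 0" --pt "-3.6 -2.9 0 0 0 0" --pt "-3.6 -2.9 0 0 0 0" --pt "-3.6 -2.9 0 0 0 0" --pt "-3.6 -2.9 0 0 0 0" --pt "-3.6 -2.9 0 0 0 0" --pt "-3.6 -2.9 0 0 0 0" --claw 0 --force 20

```text
t: 1.25
tool_pos: [0.4336, 0.2634, 0.2314]
tool_rot: [0.653, 3.073, 0.001]
ft_force: [1.3, -0.7, 0.2]
finger_gap: 0.0001
```

apply_moves --pt "-3.6 -2.9 0 0 0 0" --pt "-3.6 -2.9 0 0 0 0" --pt "-3.6 -2.9 0 0 0 0" --pt "-3.6 -2.9 0 0 0 0" --pt "-3.6 -2.9 0 0 0 0" --pt "-3.6 -2.9 0 0 0 0" --pt "-3.6 -2.9 0 0 0 0" --pt "-3.6 -2.9 0 0 0 0"

```text
t: 2.25
tool_pos: [0.6025, -0.0654, 0.2313]
tool_rot: [0.652, 3.073, 0.001]
ft_force: [0.5, 0.7, -0.0]
finger_gap: 0.0003
```

apply_moves --pt "0 0 0 0 0 0.13" --pt "0 0 0 0 0 0.13" --pt "0 0 0 0 0 0.11" --pt "0 0 0 0 0 0" --pt "0 0 0 0 0 0"

```text
t: 2.88
tool_pos: [0.6018, -0.0641, 0.2313]
tool_rot: [-1.204, -2.901, -0.0]
ft_force: [0.8, 0.4, 0.7]
finger_gap: 0.0001
```

```bash
python3 - <<'E'
from h import *
print(tool().round(4), manip.get_obs()["t"], manip.get_obs()["ft_force"])
c=shot("wrist");cv2.imwrite("pics/w1.png",c["pixels"])
for P in [(.5385,-.1175,.04),(.553,-.1036,.097)]: print(px(c,P))
E
```

```text
[[-7.060e-01  7.082e-01 -0.000e+00  6.018e-01]
 [ 7.082e-01  7.060e-01  2.000e-04 -6.410e-02]
 [ 2.000e-04  1.000e-04 -1.000e+00  2.313e-01]
 [ 0.000e+00  0.000e+00  0.000e+00  1.000e+00]] 2.875 [0.80815831 0.36613476 0.67926585]
[166.86482664 154.80877695]
[174.73718589 170.04134153]
```

View pics/w1.png

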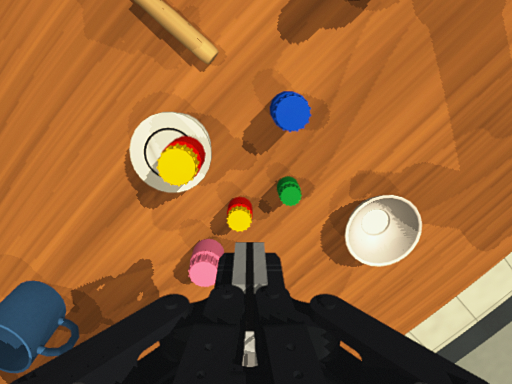

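Wrist view: the stand is near (170,152), its ring near (166,150), and the yellow cap at (178,166). The small red look-alike is at (240,214). I'll fit the silhouettes.

```bash
cat >> h.py <<'E'
from scipy.optimize import minimize
A=np.linspace(0,2*np.pi,60)
def circ(x,y,z,r): return [(x+r*np.cos(a),y+r*np.sin(a),z) for a in A]
def sil(c,pts):
    m=np.zeros(c["pixels"].shape[:2],np.uint8)
    h=cv2.convexHull(np.array([px(c,p) for p in pts],np.float32))
    cv2.fillConvexPoly(m,np.round(h*16).astype(np.int32),255,cv2.LINE_8,4);return m
def boxpts(x,y,zb=.04): return sum([circ(x,y,zb+z,r) for z,r in((0,.015),(.008,.019),(.038,.019),(.042,.018),(.057,.018))],[])
def fit(c,mask,f,x0):
    def cost(v):
        m=sil(c,f(*v)); return 1-np.sum((m>0)&(mask>0))/np.sum((m>0)|(mask>0))
    r=minimize(cost,x0,method="Nelder-Mead",options=dict(initial_simplex=[x0,[x0[0]+.006,x0[1]],[x0[0],x0[1]+.006]],xatol=1e-4));return r.x,r.fun
def big(m,p):
    n,l,s,ce=cv2.connectedComponentsWithStats(m.astype(np.uint8));
    i=1+min(range(n-1),key=lambda k:np.hypot(*(ce[k+1]-p))+(999 if s[k+1][4]<40 else 0));return (l==i).astype(np.uint8)
def measure(c,b0,s0):
    hs=cv2.cvtColor(c["pixels"],cv2.COLOR_BGR2HSV).astype(int);H,S,V=hs[...,0],hs[...,1],hs[...,2]
    bm=big(((H<6)|(H>170)|((H>20)&(H<34)))&(S>190)&(V>90),px(c,(*b0,.07)))
    wm=big((S<70)&(V>90)|(bm>0),px(c,(*s0,.04)))
    h=cv2.convexHull(max(cv2.findContours(wm,0,1)[0],key=cv2.contourArea));wm=cv2.fillConvexPoly(wm*0,h,1)
    b=fit(c,bm,boxpts,list(b0));s=fit(c,wm,lambda x,y:circ(x,y,.04,.042),list(s0))
    v=c["pixels"].copy()
    for m,k in((bm,(255,0,0)),(wm,(255,0,0)),(sil(c,boxpts(*b[0])),(0,255,0)),(sil(c,circ(*s[0],.04,.042)),(0,255,0)),(sil(c,circ(*s[0],.04,.027)),(255,0,255))):
        cv2.drawContours(v,cv2.findContours(m,0,1)[0],-1,k,1)
    return b,s,v
E
python3 - <<'E'
from h import *
out=[]
for n in("wrist","top","scene"):
    c=shot(n);b,s,v=measure(c,(.553,-.1036),(.5385,-.1175));d=b[0]-s[0]
    print(n,b,s,"off mm",(d*1e3).round(1),np.hypot(*d)*1e3,np.degrees(np.arctan2(d[1],d[0])))
    u=px(c,(.545,-.11,.05)).astype(int);k=60 if n=="wrist" else 35
    out.append(cv2.resize(v[u[1]-k:u[1]+k,u[0]-k:u[0]+k],(266,266),interpolation=0))
cv2.imwrite("pics/f1.png",np.hstack(out))
E
```

```text
wrist (array([ 0.55235181, -0.10008328]), np.float64(0.17569620253164553)) (array([ 0.5396182 , -0.11291317]), np.float64(0.03215015796320386)) off mm [12.7 12.8] 18.076253670267562 45.21582134649857Traceback (most recent call last):
  File "<stdin>", line 4, in <module>
  File "h.py", line 35, in measure
    bm=big(((H<6)|(H>170)|((H>20)&(H<34)))&(S>190)&(V>90),px(c,(*b0,.07)))
  File "h.py", line 32, in big
    i=1+min(range(n-1),key=lambda k:np.hypot(*(ce[k+1]-p))+(999 if s[k+1][4]<40 else 0));return (l==i).astype(np.uint8)
        ~~~^^^^^^^^^^^^^^^^^^^^^^^^^^^^^^^^^^^^^^^^^^^^^^^^^^^^^^^^^^^^^^^^^^^^^^^^^^^^^
ValueError: min() iterable argument is empty
```

The wrist fit puts the box 18 mm off the middle at 45°, so the push runs exactly along tool −y. I'll line up, lower, lean the tip forward and look again.

apply_moves --pt "0.95 -0.5 0 0 0 0" --pt "0 0 3.5 0.1 0 0" --pt "0 0 3.5 0.1 0 0" --pt "0 0 3.5 0 0 0" --pt "0 0 2.5 0 0 0" --pt "0 0 0 0 0 0" --pt "0 0 0 0 0 0"

```text
t: 3.9
tool_pos: [0.5814, -0.0718, 0.1038]
tool_rot: [-1.173, -2.819, 0.281]
ft_force: [1.5, 0.9, -0.2]
finger_gap: -0.0004
```

```bash
sed -i 's/(S>190)&(V>90)/(S>170)\&(V>45)/' h.py; python3 - <<'E'
from h import *
T=tool();print(T.round(4), manip.get_obs()["t"])
c=shot("wrist");b,s,v=measure(c,(.5524,-.1001),(.5396,-.1129));d=b[0]-s[0]
print(b,s,"off mm",(d*1e3).round(1),np.hypot(*d)*1e3,np.degrees(np.arctan2(d[1],d[0])))
for q in(b,s): print("in tool",(T[:3,:3].T@(np.append(q[0],.05)-T[:3,3])).round(4))
cv2.imwrite("pics/f2.png",v)
E
```

```text
[[-0.705   0.6955 -0.139   0.5814]
 [ 0.7093  0.691  -0.1397 -0.0718]
 [-0.0011 -0.1971 -0.9804  0.1038]
 [ 0.      0.      0.      1.    ]] 3.9
(array([ 0.55251288, -0.10076536]), np.float64(0.12157205240174673)) (array([ 0.53989187, -0.11360357]), np.float64(0.14372163388804837)) off mm [12.6 12.8] 18.003045717466783 45.48880250223371
in tool [-0.0001 -0.0295  0.0609]
in tool [-0.0003 -0.0472  0.0644]
```

View pics/f2.png

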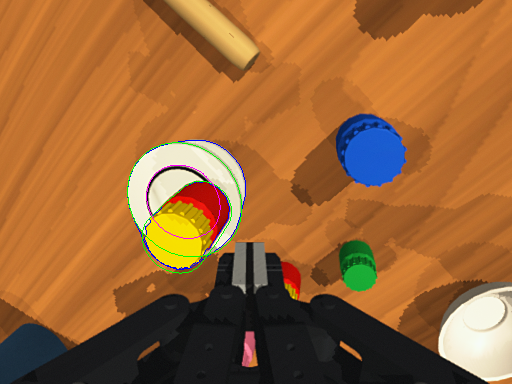

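The fit agrees: the box is still 18.0 mm off at 45.5°, with the push line lined up (x error under 0.5 mm). I'm backing off 5 mm and lowering to 8 mm above the stand top.

apply_moves --pt "0 0.5 -0.1 0 0 0" --pt "0 0.36 1.8 0 0 0" --pt "0 0.36 1.8 0 0 0" --pt "0 0.26 1.3 0 0 0" --pt "0 0.12 0.57 0 0 0" --pt "0 0 0 0 0 0" --pt "0 0 0 0 0 0"

```text
t: 4.82
tool_pos: [0.5847, -0.0685, 0.0473]
tool_rot: [-1.173, -2.818, 0.282]
ft_force: [-0.9, -0.8, 0.3]
finger_gap: -0.0002
```

```bash
python3 - <<'E'
from h import *
T=tool();print(T[:3,3].round(4), manip.get_obs()["t"], manip.get_obs()["ft_force"])
c=shot("wrist");cv2.imwrite("pics/w3.png",c["pixels"])
u=np.array([.707,.707]);print("TCP-box along u",u@(T[:2,3]-[.5525,-.1006]),"TCP-stand",u@(T[:2,3]-[.5397,-.1132]),"perp",np.array([-.707,.707])@(T[:2,3]-[.5525,-.1006]))
E
```

```text
[ 0.5847 -0.0685  0.0473] 4.825 [-0.94950249 -0.78981954  0.26285204]
TCP-box along u 0.04546957134710876 TCP-stand 0.06342737134710878 perp -0.00010292703137558686
```

View pics/w3.png

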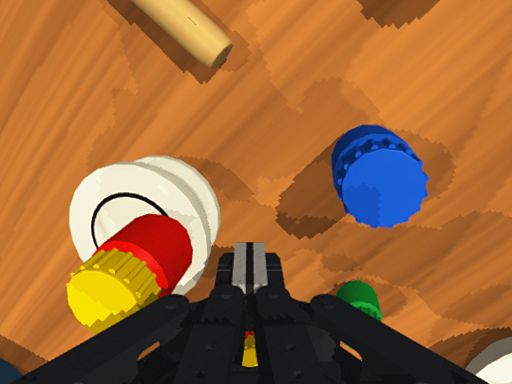

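Wrist view: the fingertip (250,245) is beside the stand's rim, the box (body 165,245) is to its left, and the path between them is clear. I'm approaching and starting a slow push.

apply_moves --pt "0 -0.25 0.05 0 0 0" --pt "0 -0.25 0.05 0 0 0" --pt "0 -0.25 0.05 0 0 0" --pt "0 -0.25 0.05 0 0 0" --pt "0 -0.25 0.05 0 0 0" --pt "0 -0.15 0.03 0 0 0" --pt "0 -0.1 0.02 0 0 0" --pt "0 -0.1 0.02 0 0 0"

```text
t: 5.88
tool_pos: [0.5737, -0.0794, 0.0475]
tool_rot: [-1.173, -2.82, 0.281]
ft_force: [0.8, 1.3, 5.4]
finger_gap: 0.0002
```

apply_moves --pt "0 -0.1 0.02 0 0 0" --pt "0 -0.1 0.02 0 0 0" --pt "0 -0.1 0.02 0 0 0" --pt "0 -0.1 0.02 0 0 0" --pt "0 -0.1 0.02 0 0 0" --pt "0 -0.1 0.02 0 0 0" --pt "0 -0.1 0.02 0 0 0" --pt "0 0 0 0 0 0"

```text
t: 6.88
tool_pos: [0.5709, -0.0836, 0.0489]
tool_rot: [-1.173, -2.824, 0.278]
ft_force: [2.6, 4.3, 10.2]
finger_gap: -0.0002
```

```bash
cat > m.py <<'E'
from h import *
import sys
T=tool();o=manip.get_obs();print(T[:3,3].round(4), o["t"], o["ft_force"].round(1))
t0=np.array([.5397,-.1132]);u=np.array([.707,.707])
c=shot("wrist");b,s,v=measure(c,(t0+u*float(sys.argv[1])),t0);d=b[0]-t0
print(b,s,"off mm",(d*1e3).round(1),"u",u@d*1e3,"perp",np.array([-.707,.707])@d*1e3,"TCP-stand",u@(T[:2,3]-t0)*1e3)
cv2.imwrite(sys.argv[2],v)
E
python3 m.py 0.010 pics/f4.png
```

```text
[ 0.5709 -0.0836  0.0489] 6.875 [ 2.6  4.3 10.2]
(array([ 0.54799397, -0.10333036]), np.float64(0.3089959770606865)) (array([ 0.54059961, -0.11145582]), np.float64(0.22524533742616626)) off mm [8.3 9.9] u 12.841674495238372 perp 1.1140023326352084 TCP-stand 42.92808588370438
```

View pics/f4.png

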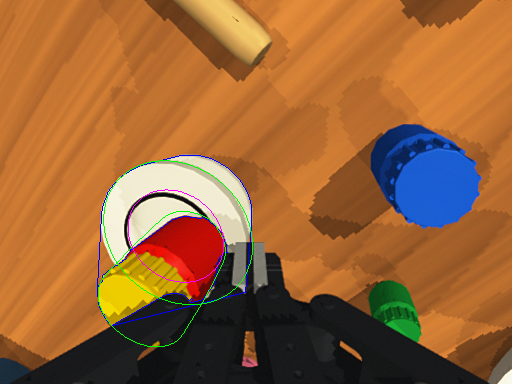

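That push shows an unexpected upward force of 10 N. The gripper's knuckles stick out sideways (along tool y) and are probably bearing on the cap. I'm backing off at once, up and away. After that I'll push with the slim side of the fingers (tool x).

apply_moves --pt "0 0.1 -0.1 0 0 0" --pt "0 0.15 -0.15 0 0 0" --pt "0 0.4 -0.2 0 0 0" --pt "0 0.8 -0.2 0 0 0" --pt "0 1.0 -0.2 0 0 0" --pt "0 0 -1.5 0 0 0" --pt "0 0 -3 0 0 0" --pt "0 0 -4 0 0 0"

```text
t: 7.92
tool_pos: [0.5973, -0.0549, 0.1347]
tool_rot: [-1.173, -2.816, 0.284]
ft_force: [0.2, 0.5, 0.3]
finger_gap: 0.0
```

```bash
python3 m.py 0.015 pics/f5.png; python3 -c "
from h import *
print(manip.get_obs()['joint_pos'].round(2))"
```

```text
[ 0.5973 -0.0549  0.1347] 7.925 [0.2 0.5 0.3]
(array([ 0.55283197, -0.10021911]), np.float64(0.12295476419634266)) (array([ 0.54023393, -0.11310676]), np.float64(0.1245232218981378)) off mm [13.1 13. ] u 18.46179702469826 perp -0.10681449580190301 TCP-stand 81.91466776737651
[-0.43  0.53  0.53  1.66 -0.12  1.15  0.89]
```

View pics/f5.png

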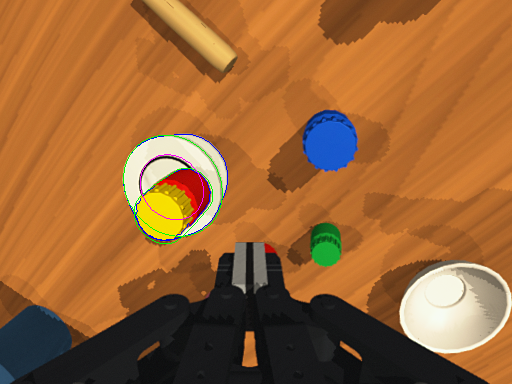

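```bash
python3 - <<'E'
from h import *
c=capture("wrist");c["W"]=c["T_tool_cam"]
for p in[(0,0,0),(.011,0,0),(.011,.0075,0),(.011,.0075,.007),(0,0,-.02),(.011,.0145,0),(.011,.03,-.03),(.011,.045,-.05)]: print(p,px(c,p).round(0))
im=c["pixels"];cv2.imwrite("pics/t.png",cv2.resize(im[230:384,130:370],None,fx=3,fy=3,interpolation=2))
E
```

```text
(0, 0, 0) [247. 257.]
(0.011, 0, 0) [247. 237.]
(0.011, 0.0075, 0) [263. 237.]
(0.011, 0.0075, 0.007) [262. 230.]
(0, 0, -0.02) [247. 281.]
(0.011, 0.0145, 0) [278. 237.]
(0.011, 0.03, -0.03) [324. 271.]
(0.011, 0.045, -0.05) [380. 303.]
```

View pics/t.png

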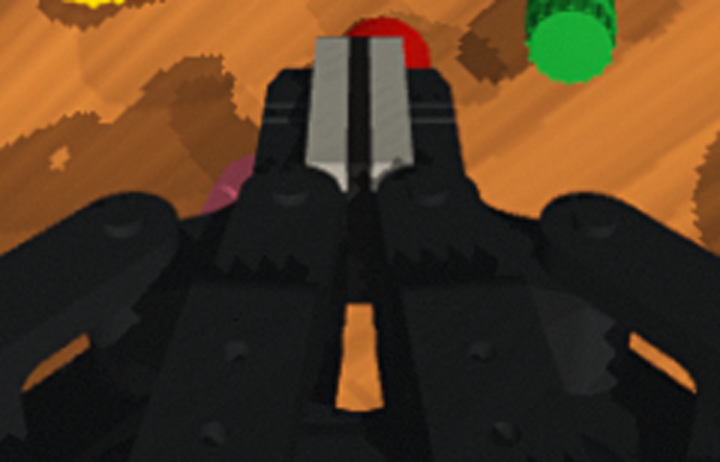

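The knuckles (crop 120,200 and 600,200) reach about 35 mm sideways and 45 mm up from the tip, so that was the interference; the box has stayed put. I'm turning the tool 90° so that +x is the push direction, and leaning the tip ahead.

apply_moves --pt "0 0 0 -0.1 0 0" --pt "0 0 0 -0.1 0 0" --pt "0 0 0 0 0 -0.175" --pt "0 0 0 0 0 -0.175" --pt "0 0 0 0 0 -0.175" --pt "0 0 0 0 0 -0.175" --pt "0 0 0 0 0 -0.175" --pt "0 0 0 0 0 -0.175"

```text
t: 9.02
tool_pos: [0.5975, -0.0552, 0.1339]
tool_rot: [0.418, -3.113, 0.0]
ft_force: [0.6, -0.4, -0.7]
finger_gap: -0.0002
```

apply_moves --pt "0 0 0 0 0 -0.175" --pt "0 0 0 0 0 -0.175" --pt "0 0 0 0 0 -0.17" --pt "0 0 0 0 0.125 0" --pt "0 0 0 0 0.125 0" --pt "0 0 0 0 0 0" --pt "0 0 0 0 0 0"

```text
t: 9.9
tool_pos: [0.5971, -0.0559, 0.1337]
tool_rot: [1.106, -2.689, 0.139]
ft_force: [0.1, -1.6, 1.1]
finger_gap: 0.0001
```

```bash
cat >> m.py <<'E'
print(T[:3,:3].round(3)); print("box perp to TCP",np.array([-.707,.707])@(b[0]-T[:2,3])*1e3,"u",u@(b[0]-T[:2,3])*1e3, o["wrist_torque"].round(2))
print("box,stand in tool",[(T[:3,:3].T@(np.append(q,.05)-T[:3,3])).round(4) for q in (b[0],t0)])
E
python3 m.py 0.018 pics/f6.png
```

```text
[ 0.5971 -0.0559  0.1337] 9.9 [ 0.1 -1.6  1.1]
(array([ 0.55250982, -0.10076751]), np.float64(0.1672292114145444)) (array([ 0.53959025, -0.11461761]), np.float64(0.0332290852228303)) off mm [12.8 12.4] u 17.84631714903259 perp -0.2667715129852173 TCP-stand 81.10526268113445
[[-0.689 -0.703 -0.176]
 [-0.682  0.711 -0.174]
 [ 0.247  0.    -0.969]]
box perp to TCP -0.138544056554821 u -63.25894553210186 [ 0.17 -0.2   0.04]
box,stand in tool [array([ 0.0406, -0.0005,  0.0968]), array([ 0.0579, -0.0003,  0.1012])]
```

View pics/f6.png

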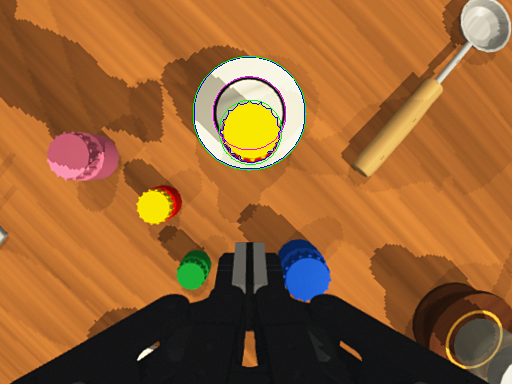

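Clear view: the box cap is at (250,130), the ring at (250,110), and it is all in line with the fingertips. Both are unmoved. I'm lowering behind the box.

apply_moves --pt "-0.26 0 2.6 0 0 0" --pt "-0.26 0 2.6 0 0 0" --pt "-0.24 0 2.4 0 0 0" --pt "-0.12 0 1.12 0 0 0" --pt "0 0 0 0 0 0" --pt "0 0 0 0 0 0"

```text
t: 10.7
tool_pos: [0.5894, -0.0643, 0.0481]
tool_rot: [1.107, -2.69, 0.14]
ft_force: [-0.1, -0.9, -0.3]
finger_gap: 0.0002
```

```bash
sed -i 's/t0=np.array(.*);u=/t0=np.array([.5396,-.1138]);u=/' m.py; python3 m.py 0.018 pics/f7.png
```

```text
[ 0.5894 -0.0643  0.0481] 10.7 [-0.1 -0.9 -0.3]
(array([ 0.55234211, -0.1006968 ]), np.float64(0.17892304601165365)) (array([ 0.53959599, -0.11464092]), np.float64(0.036772304512573184)) off mm [12.7 13.1] u 18.272634556640675 perp 0.2552863769530628 TCP-stand 70.24842453711958
[[-0.689 -0.704 -0.174]
 [-0.682  0.71  -0.174]
 [ 0.246 -0.001 -0.969]]
box perp to TCP 0.45022557003702013 u -51.97578998047889 [ 0.22 -0.21  0.  ]
box,stand in tool [array([0.0508, 0.0002, 0.011 ]), array([ 0.0686, -0.0001,  0.0155])]
```

View pics/f7.png

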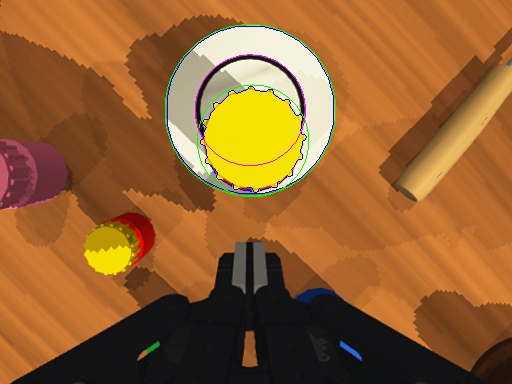

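All is in line. The approach is 17 mm, followed by a slow push of 1 mm per row, checking force and torque.

apply_moves --pt "0.3 0 0.075 0 0 0" --pt "0.3 0 0.075 0 0 0" --pt "0.3 0 0.075 0 0 0" --pt "0.3 0 0.075 0 0 0" --pt "0.25 0 0.06 0 0 0" --pt "0.15 0 0.04 0 0 0" --pt "0.1 0 0.025 0 0 0" --pt "0.0 0 0.0 0 0 0"

```text
t: 11.75
tool_pos: [0.5761, -0.0764, 0.0471]
tool_rot: [1.107, -2.688, 0.139]
ft_force: [0.6, -0.5, -0.3]
finger_gap: -0.0001
```

apply_moves --pt "0.1 0 0.025 0 0 0" --pt "0.1 0 0.025 0 0 0" --pt "0.1 0 0.025 0 0 0" --pt "0.1 0 0.025 0 0 0" --pt "0.1 0 0.025 0 0 0" --pt "0.1 0 0.025 0 0 0" --pt "0 0 0 0 0 0"

```text
t: 12.62
tool_pos: [0.5717, -0.0808, 0.0471]
tool_rot: [1.107, -2.688, 0.139]
ft_force: [0.3, -0.1, -0.7]
finger_gap: -0.0002
```

```bash
python3 m.py 0.016 pics/f8.png
```

```text
[ 0.5717 -0.0808  0.0471] 12.625 [ 0.3 -0.1 -0.7]
(array([ 0.55157301, -0.10158767]), np.float64(0.15489935628895468)) (array([ 0.54004671, -0.11386657]), np.float64(0.07805393112410652)) off mm [12.  12.2] u 17.099035614746093 perp 0.1691984252929903 TCP-stand 45.96991188661143
[[-0.688 -0.704 -0.176]
 [-0.682  0.71  -0.174]
 [ 0.247  0.    -0.969]]
box perp to TCP -0.47168763354289445 u -28.870876271865328 [ 0.15 -0.2   0.03]
box,stand in tool [array([ 0.0287, -0.0006,  0.0044]), array([ 0.0453, -0.0008,  0.0086])]
```

apply_moves --pt "0.1 0 0.025 0 0 0" --pt "0.1 0 0.025 0 0 0" --pt "0.1 0 0.025 0 0 0" --pt "0.1 0 0.025 0 0 0" --pt "0.1 0 0.025 0 0 0" --pt "0.1 0 0.025 0 0 0" --pt "0 0 0 0 0 0"

```text
t: 13.55
tool_pos: [0.5672, -0.0852, 0.0472]
tool_rot: [1.107, -2.688, 0.139]
ft_force: [0.1, 0.7, -0.4]
finger_gap: 0.0001
```

```bash
python3 m.py 0.012 pics/f9.png
```

```text
[ 0.5672 -0.0852  0.0472] 13.55 [ 0.1  0.7 -0.4]
(array([ 0.54707107, -0.10561516]), np.float64(0.15455475946775843)) (array([ 0.5397948 , -0.11412311]), np.float64(0.0439298484590499)) off mm [7.5 8.2] u 11.068726551277333 perp 0.5046330316365382 TCP-stand 39.736444581953016
[[-0.688 -0.704 -0.176]
 [-0.682  0.71  -0.174]
 [ 0.247  0.    -0.969]]
box perp to TCP -0.15302083592840357 u -28.66771803067568 [ 0.21 -0.27  0.03]
box,stand in tool [array([ 0.0285, -0.0003,  0.0044]), array([ 0.0392, -0.0008,  0.0071])]
```

View pics/f9.png

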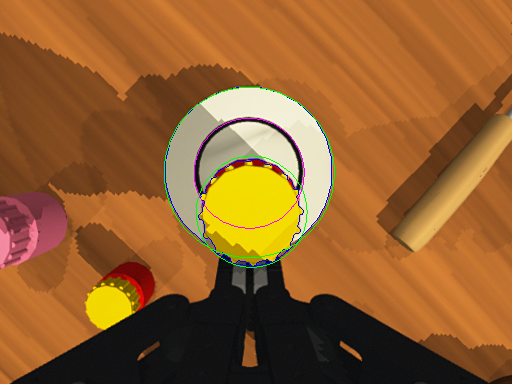

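The box slides upright with nearly no force: it moved 6 mm for 6 mm of push, and the ring fit is in place. Continuing.

apply_moves --pt "0.1 0 0.025 0 0 0" --pt "0.1 0 0.025 0 0 0" --pt "0.1 0 0.025 0 0 0" --pt "0.1 0 0.025 0 0 0" --pt "0.1 0 0.025 0 0 0" --pt "0.1 0 0.025 0 0 0" --pt "0.1 0 0.025 0 0 0" --pt "0 0 0 0 0 0"

```text
t: 14.6
tool_pos: [0.5621, -0.0903, 0.0472]
tool_rot: [1.107, -2.688, 0.139]
ft_force: [0.3, 0.1, 0.1]
finger_gap: -0.0003
```

```bash
python3 m.py 0.005 pics/f10.png
```

```text
[ 0.5621 -0.0903  0.0472] 14.6 [0.3 0.1 0.1]
(array([ 0.54200344, -0.11122143]), np.float64(0.15449984642162384)) (array([ 0.53936283, -0.1152946 ]), np.float64(0.04376617111783532)) off mm [2.4 2.6] u 3.522282291477252 perp 0.12381568421430286 TCP-stand 32.521010532823375
[[-0.688 -0.704 -0.176]
 [-0.682  0.71  -0.174]
 [ 0.247  0.    -0.969]]
box perp to TCP -0.5838230425944508 u -28.99872824134612 [ 0.22 -0.24 -0.  ]
box,stand in tool [array([ 0.0288, -0.0007,  0.0044]), array([ 0.0322, -0.0008,  0.0053])]
```

apply_moves --pt "0.1 0 0.025 0 0 0" --pt "0.1 0 0.025 0 0 0" --pt "0.1 0 0.025 0 0 0" --pt "0.1 0 0.025 0 0 0" --pt "0 0 0 0 0 0"

```text
t: 15.28
tool_pos: [0.5592, -0.0932, 0.0473]
tool_rot: [1.107, -2.688, 0.139]
ft_force: [1.0, -0.5, 0.3]
finger_gap: 0.0004
```

```bash
python3 m.py 0.0 pics/f11.png
```

```text
[ 0.5592 -0.0932  0.0473] 15.275 [ 1.  -0.5  0.3]
(array([ 0.53884561, -0.11383223]), np.float64(0.1532704531474267)) (array([ 0.53894378, -0.11496906]), np.float64(0.05229479258605474)) off mm [-0.8 -0. ] u -0.5561411132812858 perp 0.5105727539062644 TCP-stand 28.41887764708729
[[-0.688 -0.704 -0.176]
 [-0.682  0.71  -0.174]
 [ 0.247  0.    -0.969]]
box perp to TCP -0.16201805952235915 u -28.975018760368574 [ 0.24 -0.2   0.01]
box,stand in tool [array([ 0.0288, -0.0003,  0.0045]), array([ 0.0282, -0.0008,  0.0044])]
```

It is centred to about 1 mm. I'm withdrawing straight back, then up, and measuring again.

apply_moves --pt "-0.1 0 -0.025 0 0 0" --pt "-0.3 0 -0.075 0 0 0" --pt "-0.8 0 -0.2 0 0 0" --pt "-1.2 0 -0.3 0 0 0" --pt "-1.2 0 -0.3 0 0 0" --pt "0.5 0 -2 0 0 0" --pt "0.75 0 -3 0 0 0" --pt "0.75 0 -3 0 0 0"

```text
t: 16.32
tool_pos: [0.586, -0.0671, 0.1318]
tool_rot: [1.106, -2.689, 0.14]
ft_force: [0.2, 0.5, 0.9]
finger_gap: 0.0002
```

apply_moves --pt "0 0 0 0 0 0" --pt "0 0 0 0 0 0" --pt "0 0 0 0 0 0"

```text
t: 16.7
tool_pos: [0.5851, -0.0667, 0.1287]
tool_rot: [1.106, -2.687, 0.138]
ft_force: [0.2, 0.6, -0.1]
finger_gap: -0.0001
```

```bash
python3 m.py 0.0 pics/f12.png; python3 - <<'E'
from h import *
for n in ("top","scene"):
    c=shot(n);cv2.imwrite(f"pics/{n}_end.png",c["pixels"])
    a=cv2.imread(f"pics/{n}0.png");d=cv2.absdiff(a,c["pixels"]).max(2)>40
    m=cv2.morphologyEx(d.astype(np.uint8),cv2.MORPH_OPEN,np.ones((2,2)))
    N,l,s,ce=cv2.connectedComponentsWithStats(m);print(n,[(s[i][4],ce[i].round().tolist()) for i in range(1,N) if s[i][4]>8])
E
```

```text
[ 0.5851 -0.0667  0.1287] 16.7 [ 0.2  0.6 -0.1]
(array([ 0.54021257, -0.11325172]), np.float64(0.14796511627906972)) (array([ 0.53952729, -0.11445946]), np.float64(0.03225501324252744)) off mm [0.6 0.5] u 0.8207204782963022 perp -0.04545356869700984 TCP-stand 65.45615586397628
[[-0.688 -0.704 -0.178]
 [-0.682  0.71  -0.174]
 [ 0.249  0.001 -0.969]]
box perp to TCP -1.1708651716630007 u -64.63543538567998 [ 0.23 -0.18 -0.06]
box,stand in tool [array([ 0.043 , -0.0015,  0.0923]), array([ 0.0438, -0.0015,  0.0925])]
top [(np.int32(11682), [238.0, 254.0]), (np.int32(16), [238.0, 119.0]), (np.int32(2792), [367.0, 171.0]), (np.int32(17), [317.0, 167.0]), (np.int32(24), [393.0, 183.0]), (np.int32(18), [399.0, 184.0]), (np.int32(106), [283.0, 198.0]), (np.int32(197), [294.0, 204.0]), (np.int32(27), [318.0, 205.0]), (np.int32(5758), [436.0, 281.0]), (np.int32(1089), [190.0, 299.0]), (np.int32(3135), [317.0, 323.0]), (np.int32(182), [10.0, 328.0]), (np.int32(33), [11.0, 339.0]), (np.int32(929), [413.0, 365.0]), (np.int32(214), [347.0, 358.0]), (np.int32(148), [311.0, 370.0]), (np.int32(82), [5.0, 380.0]), (np.int32(151), [239.0, 379.0])]
scene [(np.int32(9815), [247.0, 96.0]), (np.int32(10), [276.0, 2.0]), (np.int32(307), [352.0, 23.0]), (np.int32(10), [379.0, 1.0]), (np.int32(775), [385.0, 30.0]), (np.int32(411), [344.0, 58.0]), (np.int32(64), [366.0, 54.0]), (np.int32(10), [354.0, 53.0]), (np.int32(10), [349.0, 70.0]), (np.int32(89), [369.0, 75.0]), (np.int32(19), [369.0, 88.0]), (np.int32(13), [297.0, 99.0]), (np.int32(31), [272.0, 114.0]), (np.int32(10), [281.0, 114.0]), (np.int32(15), [152.0, 142.0]), (np.int32(1287), [151.0, 173.0]), (np.int32(20), [147.0, 157.0]), (np.int32(15), [212.0, 175.0]), (np.int32(95), [232.0, 179.0]), (np.int32(125), [202.0, 184.0])]
```

```bash
python3 -c "
from station import job
print(job.hand_in())"
```

```text
the job is handed in; nothing more can be done
None
```

The spice box is centred and upright on the marble stand and the job is handed in, but my first push may have broken the 10 N limit.

**What I did:** I pushed the box low, with the shut fingertips leaning forward, in 1 mm steps. It slid about 18 mm to the middle, and I then drew the hand back and up.

**Last checks:** All of these came from one wrist view after the hand was clear.
- **Box:** it measured about 0.8 mm (against my averaged stand centre) to 1.4 mm (against the stand in the same view) from the middle; the limit is 6 mm. The box outline still fitted an upright box, though the fit was only fair.
- **Stand:** it was within about 0.3 mm of its position before the successful push. The earlier views disagreed by up to 2 mm, which is about the calibration error.
- **Time and contact:** it took 16.7 s, and the wrist force was near zero at the end.

**What went wrong or is uncertain:**
- **First push:** I used a tool orientation in which a gripper knuckle bore on something, most likely the box's cap. The wrist read about 10 N upward and 5 N sideways, roughly 11 N together, before I backed off. The box stood where it had been afterwards, but I could not tell whether that contact passed the 10 N limit. Later push readings stayed within noise, about 1 N.
- **Other objects:** the before-and-after image comparison was dominated by the arm and its shadow. It did not prove that everything else stayed put, but the arm was not knowingly near any of it.
- **Final picture:** the viewer's limit of 12 was reached, so the last check rests on the numbers alone.

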